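Pin and lock a microscope stage for transport

ROBOT

A 6-joint arm with a two-finger parallel gripper is mounted at the origin on the work surface. World frame = base frame: x ahead of the robot, y to its left, z up, the work surface at z = 0. Lengths are in m, angles in rad, forces in N, time in s.
With the tool pointing down it reaches from about 0.375 to 0.925 m from the base axis. Payload 5.7 kg.
Tool frame: the origin (TCP) lies at the centre of the arm's flange, where the gripper is bolted on; the fingertips stand 173 mm ahead of it and the grasp point (between the pads) lies 155 mm ahead of it (manip.tcp_to_grasp is the distance from the TCP to the grasp point, in m); z points along the fingers, y is the direction in which the jaws open and shut (so a half turn about z gives the same grasp; the last joint's range is limited). The gripper opens to 85 mm and grips with 20 to 120 N. Pads are 22 mm wide; open, the fingers measure 114 mm over their backs; the gripper's body (76 mm by 85 mm) begins 54 mm behind the grasp point. The pads swing forward as they close: fully open they stand 13 mm farther back than shut.
Start: joints at [-1.371, 0.359, 1.51, -0, 1.272, -0.115], TCP at [0.186, -0.571, 0.405] pointing down, gripper open.
Joint ranges: [-2.97, 2.97], [-1.01, 2.36], [0.21, 2.38], [-0.96, 4.11], [0.2, 2.71], [-2.98, 2.98]. Speed limits (rad/s): [2.39, 2.39, 3.14, 3.14, 3.14, 3.14].

INTERFACE

Orientations are given as [roll, pitch, yaw] about the fixed x, y, z axes, in that order (R = Rz(yaw) Ry(pitch) Rx(roll)).
In Python, from rig import manip gives the robot as it stands. Calls block until the motion is done:
- manip.move_ptp(position, orientation): joint-space move of the TCP to a pose.
- manip.move_linear(position, rate=0.15, frame=None): straight line of the TCP; frame=None keeps the orientation; rate is the mean speed in m/s.
- manip.move_joints(angles): joint-space move.
- manip.open() and manip.clamp(squeeze=None): open the fingers fully, or close them until they stop; squeeze is the grip in N (None keeps the last).
- manip.hold(seconds).
- manip.ik(position, orientation): joint angles nearest the present ones, or None.
- manip.get_image(name): name is "side" or "top" or "wrist"; returns the picture (480x640x3 uint8, blue, green, red); there is no depth.
- manip.camera_params(name): a dict with "K" (3x3 intrinsics, pixels), "k1" (the pictures are not rectified: a ray, as slopes to the right and down, at radius r is drawn at 1 + k1 r^2 times it, then the intrinsics apply), "eye" and "orientation" of the camera in the world; the wrist camera has in their place "mount" (4x4, takes a point from camera to tool coordinates, whose origin is the TCP and whose axes are the flange's). Camera axes: x right, y up, looking along -z (the intrinsics and any distortion apply to the point x, -y, -z); pixel columns grow to the right and rows downward; lengths in m; the calibration is good to about 2 mm. A picture is of the moment at which its call begins: read the wrist's pose just before it. camera_params takes no time and is no camera call.
A pose or a line that the arm cannot do raises manip.IKError and nothing moves.
- manip.close_job(): hands the job in, once; it reports no verdict.
Trained networks look in the newest picture that a camera, given by its name, has taken for a name from the list of things; names that differ only in an ending like _2 or _b are one class to them, and where a whole thing is asked for, a point or a joint stands for the part that bears it (a point fixed in the world has none). Each returns a list of dicts, best first, with "confidence" (0 to 1); they miss things now and then, are a little off and sometimes report something else, mostly with a low value. They report only what shows in the picture. A call takes as long as a camera call. They do not tell look-alikes from the thing itself.
- manip.outline_of(label, camera): "pixels" (480x640 bool, what is visible of it) and "bbox" ([left, top, width, height] in pixels, round what is visible of it).
Readings, each from a call of its own:
- manip.get_time(): time.
- manip.get_q(): joint angles.
- manip.get_joint_velocities(): joint speeds.
- manip.get_tau(): joint torques, N m.
- manip.get_tcp_pos(): TCP position.
- manip.get_tcp_rot(): TCP orientation.
- manip.get_contact_force(): force on the tool from outside, world axes, zero at the start.
- manip.get_wrist_torque(): the same for the moment, N m.
- manip.get_width(): opening from 0.0 (shut) to 1.0 (fully open).
Only numpy, scipy, OpenCV 4.12 (cv2) and the standard library are available. Lean on these libraries where they do the work, as an engineer would, in place of code of your own. Each camera call takes 0.05 s, during which the arm holds its last target. There are 200 camera calls.

TASK

Secure the microscope stage for transport: take the blue-handled tapered drift from its stand and push it upright, taper first, down through the hole in the black stage plate and the offset hole in the aluminium plate under it, until its collar is fully down on the stage and the two plates have pulled into line. Then push the red stud on the stage down against its spring, turn it a quarter turn clockwise (seen from above) until it locks, and let go, leaving the drift in. Keep the glass dish on the stage and leave the other things on the bench where they are.

Things in the scene. Friction and masses are not known exactly. Their poses are not given: they have to be found in the camera images.
- cradle: Fixed service cradle, an aluminium plate 190 (x) by 250 (y) mm, 10 mm thick, on four legs, top at 90 mm; origin on the bench under its centre, z up. Its place varies, and it is turned by up to about 0.35 rad. On it, 2 mm above the aluminium plate, lies the black stage plate, 160 (x) by 230 (y) by 10 mm, top at 102 mm above the bench. A 7 mm high aluminium strip runs along the stage's edge on the cradle's +x side, 66 to 78 mm from the centre line.
- stage (a joint): Slide of the black stage plate along the cradle's y axis, m. 0 = its holes in line with the cradle's; at the start it stands 6 to 9 mm towards +y (the drift hole is moved towards the stud). A weak spring and friction (together under 6 N) push it back out of line if nothing holds it. Travel -3 to 10 mm. In line means within 3 mm of 0.
- upper_hole (a point): Centre of the drift hole in the black stage plate, at the plate's upper face (102 mm up). Round through hole, 21.5 mm diameter, 10 mm deep. Moves with the stage.
- lower_hole (a point): Centre of the fixed drift hole in the aluminium plate, at that plate's upper face (90 mm up, 12 mm below the stage's upper face), at cradle x = 0, y = -70 mm. Round through hole, 21.5 mm diameter, 10 mm deep, free below down to the bench.
- drift_grip (a point): Drift: point on its axis at the centre of its handle, z along the axis (up, away from the tip). Blue plastic cylinder handle 24 mm in diameter and 48 mm long (24 mm either side of this point), then a steel collar 36 mm in diameter, 6 mm thick, then a steel shank 20 mm in diameter for 28 mm, then a taper 36 mm long down to an 8 mm diameter flat tip. Total 118 mm, 0.14 to 0.28 kg. Symmetric about its axis. At the start it hangs upright in its stand, handle up.
- drift_collar (a point): Underside of the drift's collar on its axis, 30 mm below the handle's centre; 64 mm above the tip. Fully home it lies on the stage's upper face.
- stand: Fixed grey block 70 by 70 by 76 mm with a 25 mm hole in which the drift hangs by its collar; origin on the bench under its centre. The drift lifts straight up (64 mm to be clear). It stands on the left or on the right of the cradle.
- stud_press (a joint): How far the stud is pushed down, m: 0 up, 0.010 fully down. Spring 4 N at 0, 9 N fully down. It goes down past about 1 mm only when the stage is in line and the stud is not turned; it can turn only when pushed at least 8 mm down. Locked, it rests at about 7.5 mm.
- stud (a joint): Turn of the red stud, rad: 0 at the start, grows clockwise seen from above, stop at 1.5. Released after 1.2 or more it stays locked down.
- stud_wing (a point): Grip point on the stud's axis, in its red wing handle: a bar 38 mm long (its own x, along the cradle's x axis at the start), 12 mm thick (its own y), from 15 to 49 mm above the stage while the stud is up; this point is 36 mm above the stage then, and sinks with the stud. Under the bar is a steel disc 20 mm in diameter, 11 to 15 mm above the stage. It stands on the stage 140 mm from the drift hole, and moves with the stage.
- dish: Covered glass culture dish, 55 mm across, 13 mm high, lying loose on the stage between the drift hole and the stud, nearer the far edge; origin at the centre of its underside.
- tip_box: Loose box, blue with a white lid, 87 by 112 by 61 mm, on the other side of the cradle from the stand; origin at the centre of its underside.
- objective: Loose steel microscope objective standing on the bench, 34 mm across, 52 mm high; origin at the centre of its underside.
- eyepiece: Loose black eyepiece standing on the bench beyond the cradle, 38 mm across, 55 mm high; origin at the centre of its underside.
- bottle: Loose closed amber bottle, 48 mm across, 100 mm high; origin at the centre of its underside.
- slide_box: Loose green slide box, 90 by 140 by 35 mm, beyond the cradle; origin at the centre of its underside.
There are look-alikes about, which are no part of the job. There is more than one size of the dish; the job needs the smallest.

How it is judged:
On the way, in this order (a step that is already met when the one before it is completed fails the run):
1. the drift is pushed home through both holes, its collar down on the stage and the plates in line (z of drift_collar in the frame of cradle between 0.099 and 0.106 m and horizontal distance between drift_collar and lower_hole below 0.004 m and angle between drift_collar's own z axis and vertical below 0.1 rad and value of joint stage between -0.003 and 0.003 m), for 0.2 s.
2. with the drift in, the stud is pushed down and turned until it locks (all of step 1 and value of joint stud above 1.2 rad and value of joint stud_press above 0.006 m), for 0.2 s.
At the end, for the whole second after the job is handed in: The drift stands upright through both holes, collar within 4 mm of the stage's top and of the fixed hole's axis; the stage is within 3 mm of in line; the stud is turned at least 1.2 rad and held down at least 6 mm; the dish lies on the stage; all at rest (all of step 2 and z of dish in the frame of cradle above 0.098 m and linear speed of drift below 0.02 m/s); the robot touches nothing.
It fails at once if the objective, eyepiece, bottle, slide box or tip box is shifted by more than 30 mm or tipped over (distance of any of objective, eyepiece, bottle, slide_box, tip_box from where it was at the start of the episode above 0.03 m or angle between any of objective, eyepiece, bottle, slide_box, tip_box's own z axis and vertical above 0.5 rad).
It fails at once if the dish falls off the stage or is tipped over (z of dish in the frame of cradle below 0.09 m or angle between dish's own z axis and vertical above 0.5 rad).
It also fails if it takes over 58 s, if anything falls off the work surface, if the arm or the gripper's body presses on something with over 40 N, if the wrist force passes 120 N, or if a joint passes its speed limit or range.

## Working session

There is one attempt and no reset: what is moved stays moved. The work goes in short steps, each a Python script; the robot and the scene stay as the last script left them, time stands still between calls to the robot, and variables do not carry over. Pictures are saved under pics/ and viewed, about 8 in all and at most 12, crops included, and the job is handed in when it is done.

```bash
ls; mkdir -p pics
python3 - <<'E'
from rig import manip
import cv2
for n in ("top","side"):
    im=manip.get_image(n); cv2.imwrite(f"pics/{n}0.png",im)
    p=manip.camera_params(n); print(n,p)
    for l in ["cradle","stand","drift_grip","stud_wing","dish","upper_hole","tip_box","objective","eyepiece","bottle","slide_box"]:
        for d in manip.outline_of(l,n): print(l,d["bbox"],round(d["confidence"],2))
print(manip.camera_params("wrist"),manip.tcp_to_grasp,manip.get_time(),manip.get_tcp_rot())
E
```

```text
pics
top {'K': array([[450.8607285 ,   0.        , 327.41700661],
       [  0.        , 450.8607285 , 234.08258353],
       [  0.        ,   0.        ,   1.        ]]), 'k1': 0.033856657539529995, 'eye': array([ 0.43737995, -0.00124461,  0.82100408]), 'orientation': array([ 0.17618048,  0.02599765, -1.58755127])}
cradle [241.7, 172.1, 176.5, 150.3] 0.8
cradle [265.9, 123.2, 20.7, 24.7] 0.46
stand [129.3, 213.7, 66.2, 54.3] 0.88
drift_grip [131.7, 224.4, 31.0, 22.0] 0.65
drift_grip [315.3, 208.1, 37.4, 31.6] 0.17
stud_wing [273.8, 213.5, 17.4, 27.7] 0.56
dish [316.2, 206.2, 35.8, 33.7] 0.89
dish [414.2, 278.8, 37.5, 44.8] 0.89
dish [219.7, 162.8, 39.4, 39.7] 0.89
dish [135.4, 228.4, 29.4, 22.4] 0.73
dish [242.8, 180.3, 166.4, 130.7] 0.44
upper_hole [244.3, 179.4, 159.4, 129.6] 0.75
tip_box [475.3, 207.5, 83.5, 53.4] 0.63
objective [187.1, 346.5, 27.3, 22.1] 0.64
eyepiece [266.3, 121.6, 22.4, 24.6] 0.61
bottle [456.1, 353.2, 38.8, 34.1] 0.88
bottle [274.5, 215.6, 15.1, 27.7] 0.52
slide_box [361.8, 94.2, 80.2, 59.3] 0.82
side {'K': array([[611.1901824 ,   0.        , 321.52394851],
   
[... 827 characters left out ...]
.4, 53.6] 0.86
slide_box [253.6, 193.8, 67.3, 52.1] 0.92
slide_box [208.9, 256.6, 21.5, 28.1] 0.36
{'K': array([[405.96965311,   0.        , 315.31086301],
       [  0.        , 405.96965311, 241.0428929 ],
       [  0.        ,   0.        ,   1.        ]]), 'k1': -0.028080195681450825, 'mount': array([[-9.39482053e-04,  9.65977040e-01,  2.58626132e-01,
         6.45985890e-02],
       [ 9.99999514e-01,  9.84925845e-04, -4.61444324e-05,
        -8.78669799e-04],
       [-2.99302023e-04,  2.58625962e-01, -9.65977496e-01,
         3.10895886e-02],
       [ 0.00000000e+00,  0.00000000e+00,  0.00000000e+00,
         1.00000000e+00]])} 0.1547 1.2 [-3.14150824e+00 -3.19913420e-05  3.14770562e-01]
```

View pics/top0.png

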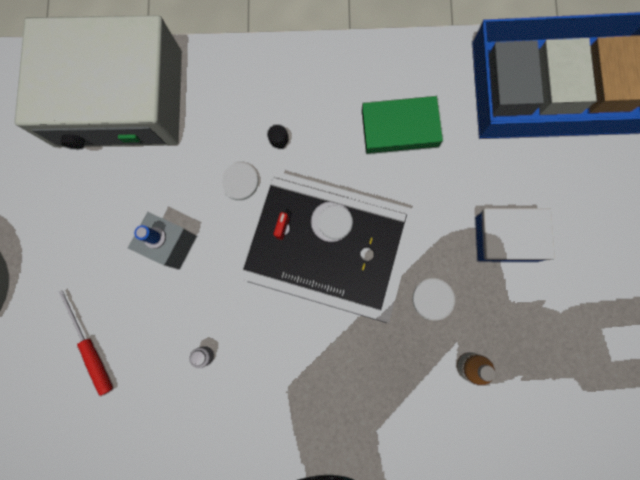

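View pics/side0.png

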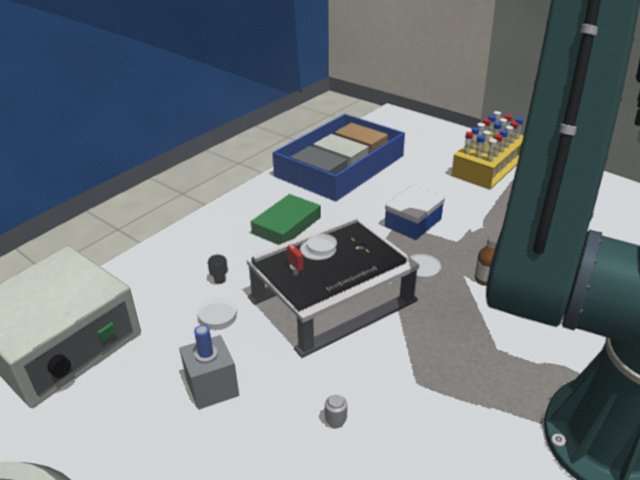

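Top view: the stage plate is around (325,245). The red stud is at (283,225), the drift hole at (367,254) between yellow marks, and the on-stage dish at (332,222). The blue drift stands in the grey block, with its collar near (155,238). 

Possible mix-ups:
- **Drift:** the red screwdriver at (90,365) and the black eyepiece at (278,136). Neither is blue-handled in a stand.
- **Dish:** the bench discs at (240,180) and (434,300). They are not on the stage.
- **Stud:** the red screwdriver handle.

My choice is the drift at (148,235). I'll check it with the wrist camera.

```bash
cat > h.py <<'E'
from rig import manip
import numpy as np, cv2
from scipy.spatial.transform import Rotation as R
G=manip.tcp_to_grasp
def pose(cam):
    p=manip.camera_params(cam)
    if cam=="wrist":
        T=np.eye(4); T[:3,:3]=R.from_euler("xyz",manip.get_tcp_rot()).as_matrix(); T[:3,3]=manip.get_tcp_pos()
        T=T@p["mount"]; return p,T[:3,:3],T[:3,3]
    return p,R.from_euler("xyz",p["orientation"]).as_matrix(),np.array(p["eye"])
def p2w(c,uv,z):
    "pixels -> world on plane z; c=pose(cam)"
    p,Rm,e=c; K=p["K"]; out=[]
    for q in np.atleast_2d(uv).astype(float):
        d=np.array([(q[0]-K[0,2])/K[0,0],(q[1]-K[1,2])/K[1,1]]); s=d.copy()
        for _ in range(20): s=d/(1+p["k1"]*(s@s))
        v=Rm@np.array([s[0],-s[1],-1]); out.append(e+v*(z-e[2])/v[2])
    return np.array(out)
def w2p(c,X):
    p,Rm,e=c; K=p["K"]; v=(np.atleast_2d(X)-e)@Rm
    s=np.c_[v[:,0],-v[:,1]]/-v[:,2:]; s=s*(1+p["k1"]*(s**2).sum(1,keepdims=True))
    return s*K[0,0]+K[:2,2]
def shot(cam,name):
    c=pose(cam); im=manip.get_image(cam); cv2.imwrite(f"pics/{name}.png",im); np.save(f"pics/{name}.npy",np.array([*manip.get_tcp_pos(),*manip.get_tcp_rot()])); return c,im
def go(xy,zg,yaw,lin=False,rate=0.15):
    P=[xy[0],xy[1],zg+G]
    manip.move_linear(P,rate,[np.pi,0,yaw]) if lin else manip.move_ptp(P,[np.pi,0,yaw])
E
python3 - <<'E'
from h import *
c=pose("top")
h=p2w(c,[367,254],.102)[0]; s=p2w(c,[281,216],.151)[0]; d=p2w(c,[[143,232],],.130)[0]; d2=p2w(c,[155,238],.082)[0]; di=p2w(c,[332,222],.115)[0]
st=p2w(c,[[273,180],[406,213],[381,308],[245,271]],.102)
print(h,s,np.linalg.norm((h-s)[:2]),"drift",d,d2,"dish",di); print(st, st.mean(0))
v=(s-h); print("yaw",np.arctan2(-v[0],v[1]), [np.arctan2(-(a-b)[0],(a-b)[1]) for a,b in ((st[0],st[1]),(st[3],st[2]))])
for n,(xy,z) in {"stage":((h+s)[:2]/2,.3) and (((h+s)[:2]/2),.3),"stand":(d[:2],.27)}.items():
    for y in (-.3,0,.3,np.pi/2,-np.pi/2): print(n,y,manip.ik([xy[0],xy[1],z+G],[np.pi,0,y]))
E
```

```text
[ 0.53192725 -0.04763154  0.102     ] [0.58648037 0.0844706  0.151     ] 0.14292311239924824 drift [0.57021545 0.30356387 0.13      ] [0.5688041 0.3041104 0.082    ] dish [0.58285438 0.0073508  0.115     ]
[[ 0.65879787  0.10409064  0.102     ]
 [ 0.59777424 -0.1129613   0.102     ]
 [ 0.44625158 -0.06672644  0.102     ]
 [ 0.50846075  0.14840529  0.102     ]] [0.55282111 0.01820205 0.102     ]
yaw -0.3916300198014508 [np.float64(-0.27407254825350774), np.float64(-0.2814896321359427)]
stage -0.3 [-9.05305391e-02  2.58422411e-01  1.53033808e+00 -4.44089210e-16
  1.35283216e+00  1.78026579e+00]
stage 0 [-9.05305391e-02  2.58422411e-01  1.53033808e+00 -4.44089210e-16
  1.35283216e+00  1.48026579e+00]
stage 0.3 [-9.05305391e-02  2.58422411e-01  1.53033808e+00 -4.44089210e-16
  1.35283216e+00  1.18026579e+00]
stage 1.5707963267948966 [-0.09053054  0.25842241  1.53033808  0.          1.35283216 -0.09053054]
stage -1.5707963267948966 None
stand -0.3 [ 3.82342577e-01  4.09197150e-01  1.37916220e+00 -4.44089210e-16
  1.35323330e+00  2.25313890e+00]
stand 0 [ 3.82342577e-01  4.09197150e-01  1.37916220e+00 -4.44089210e-16
  1.35323330e+00  1.95313890e+00]
stand 0.3 [ 3.82342577e-01  4.09197150e-01  1.37916220e+00 -4.44089210e-16
  1.35323330e+00  1.65313890e+00]
stand 1.5707963267948966 [ 3.82342577e-01  4.09197150e-01  1.37916220e+00 -4.44089210e-16
  1.35323330e+00  3.82342577e-01]
stand -1.5707963267948966 [ 0.38234258  0.40919715  1.3791622   0.          1.3532333  -2.75925008]
```

Run:
```python
from h import *
go([.5528,.0182],.265,1.29)
c,im=shot("wrist","w1")
print(manip.get_time(),manip.get_tcp_pos())
for l in ["upper_hole","stud_wing","dish"]:
    for d in manip.outline_of(l,"wrist"): print(l,d["bbox"],round(d["confidence"],2))
```

```text
3.7167 [0.55291162 0.01738557 0.41964044]
upper_hole [192.2, 47.3, 250.6, 321.1] 0.8
stud_wing [284.3, 104.4, 63.4, 31.2] 0.56
stud_wing [501.1, 3.3, 65.1, 58.7] 0.49
stud_wing [0.0, 4.5, 64.4, 40.6] 0.18
dish [325.3, 194.6, 73.7, 80.9] 0.97
dish [376.6, 2.4, 73.3, 16.7] 0.86
dish [247.2, 372.7, 63.9, 45.0] 0.81
```

View pics/w1.png

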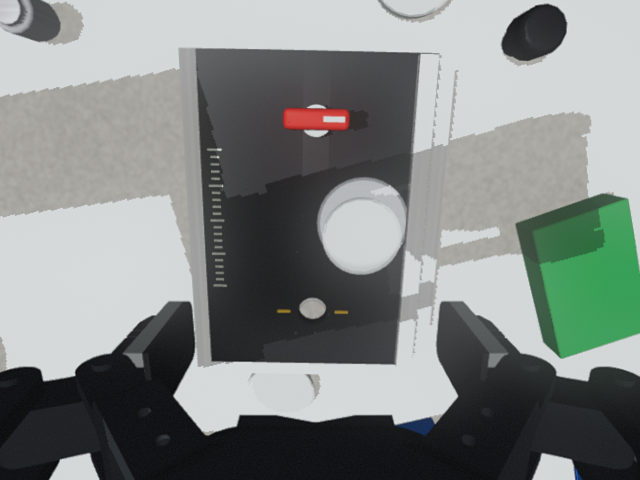

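The wrist picture shows the drift hole at about (312,308) between the yellow marks, the stud at (316,119) and the on-stage dish at (362,225). I'll fit these now and enlarge the hole to see the lower hole's offset.

Run:
```python
from h import *
c=pose("wrist"); im=cv2.imread("pics/w1.png")
g=cv2.cvtColor(im,cv2.COLOR_BGR2GRAY)
m=(g>90).astype(np.uint8); n,l,s,ce=cv2.connectedComponentsWithStats(m)
i=l[308,312]; print("hole",s[i],ce[i]); cn,_=cv2.findContours((l==i).astype(np.uint8),0,cv2.CHAIN_APPROX_NONE)
pw=p2w(c,cn[0][:,0],.102); (x,y),r=cv2.minEnclosingCircle((pw[:,:2]*1000).astype(np.float32)); print("hole w",x,y,r,p2w(c,ce[i],.102))
b,gg,rr=[im[...,k].astype(int) for k in range(3)]
red=((rr>110)&(rr>2*gg)).astype(np.uint8); red[:80]=0; red[160:]=0
ys,xs=np.nonzero(red); print("red bbox",xs.min(),xs.max(),ys.min(),ys.max()); print("stud top ctr",p2w(c,[[ (xs.min()+xs.max())/2,np.median(ys)]],.151), p2w(c,[[xs.min(),118],[xs.max(),120]],.151))
cv2.imwrite("pics/w1c.png",cv2.resize(np.hstack([im[285:335,285:340],im[95:145,285:340]]),None,fx=7,fy=7,interpolation=cv2.INTER_CUBIC))
# black stage side edges
for v in (100,180,260,330):
    row=g[v]<75
    L=[u for u in range(185,240) if row[u:u+6].all()][:1]; Rr=[u for u in range(430,380,-1) if row[u-5:u+1].all()][:1]
    print(v,L,Rr)
print("bottom/top", [int(np.nonzero(g[330:380,u]<75)[0].max()+330) for u in (220,260,380)],[int(np.nonzero(g[40:80,u]<75)[0].min()+40) for u in (220,260,380)])
```

```text
hole [299 298  27  21 438] [312.12785388 307.82420091]
hole w 531.5119018554688 -43.13068771362305 10.03557300567627 [[ 0.53161707 -0.0429434   0.102     ]]
red bbox 283 349 108 129
stud top ctr [[0.57272888 0.08834506 0.151     ]] [[0.55492816 0.09352904 0.151     ]
 [0.59025397 0.08213988 0.151     ]]
100 [199] [402]
180 [202] [407]
260 [207] []
330 [185] [395]Traceback (most recent call last):
  File "<stdin>", line 16, in <module>
    return umr_minimum(a, axis, None, out, keepdims, initial, where)
ValueError: zero-size array to reduction operation minimum which has no identity
```

View pics/w1c.png

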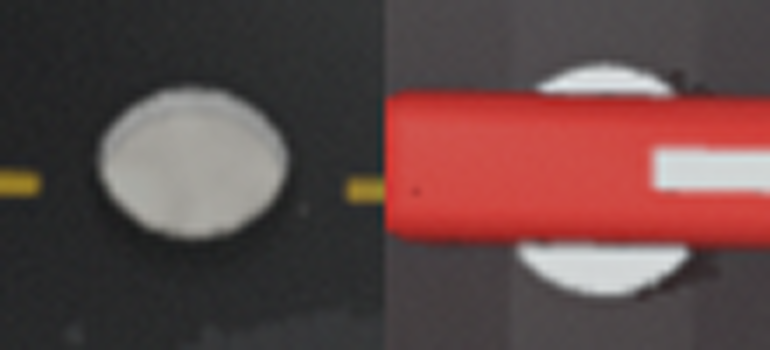

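Run:
```python
from h import *
c=pose("wrist")
a=p2w(c,[312.3,298],.102)[0]; b=p2w(c,[312.3,319],.092)[0]; e=p2w(c,[312.1,300.7],.09)[0]
yv=np.array([.274,.962]); print("top edge",a,"bot",b,"low edge",e, "diam",(a-b)[:2]@yv)
h=a[:2]-yv*.01075; lo=e[:2]-yv*.01075; print("hole",h,"low",lo,"off",(h-lo)@yv)
L=p2w(c,[[199,100],[202,180],[207,260]],.102); print(L, np.arctan2(-(L[0]-L[2])[0],(L[0]-L[2])[1]))
s=np.array([.5727,.0883]); v=s-h; print("hs",np.linalg.norm(v),np.arctan2(-v[0],v[1]))
go(h-.058*yv,.18,1.29)
c,im=shot("wrist","w2"); print(manip.get_time(),w2p(c,[*h,.102]))
u,v=w2p(c,[*h,.102])[0].astype(int)
cv2.imwrite("pics/w2c.png",cv2.resize(im[max(v-40,0):v+40,u-50:u+50],None,fx=7,fy=7,interpolation=cv2.INTER_CUBIC)); print(u-50,max(v-40,0))
```

```text
top edge [ 0.53401676 -0.03521233  0.102     ] bot [ 0.5276813  -0.05658309  0.092     ] low edge [ 0.53169825 -0.042237    0.09      ] diam 0.022294590205681034
hole [ 0.53107126 -0.04555383] low [ 0.52875275 -0.0525785 ] off 0.007393004585937916
[[0.50100067 0.12322057 0.102     ]
 [0.48446273 0.07217447 0.102     ]
 [0.46750112 0.01558426 0.102     ]] -0.30172661611181867
hs 0.14017774410408307 -0.3015190756023065
4.575 [[315.30990828 149.29978414]]
265 109
```

View pics/w2c.png

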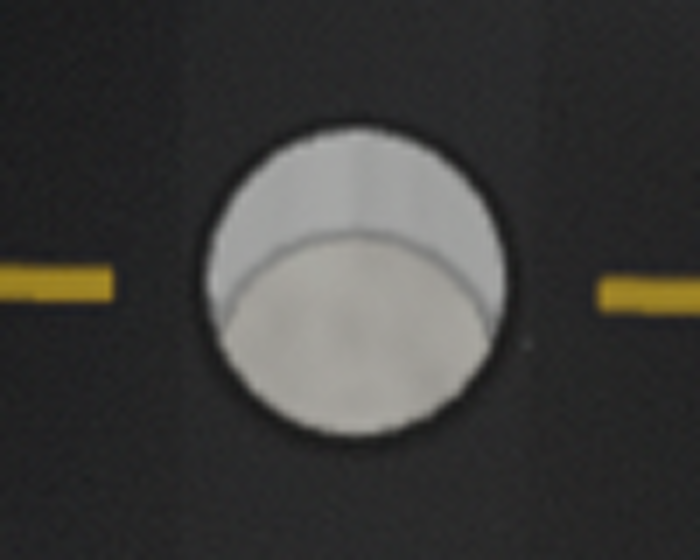

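The hole is centred at crop (356,282), which is pixel (315.9,149.3). The lower hole's rim shows 7 px below the upper edge, so the offset runs along -y as described. Next I'll look at the drift.

```bash
cat >> h.py <<'E'
YAW=-.30; XV=np.array([np.cos(YAW),np.sin(YAW)]); YV=np.array([-np.sin(YAW),np.cos(YAW)])
E
python3 - <<'E'
from h import *
c=pose("wrist")
up=p2w(c,[315.9,149.3],.102)[0][:2]; e=p2w(c,[315.9,142.1],.09)[0][:2]; lo=e-.01075*YV
print("up",up,"low",lo,"off",(up-lo)@YV,(up-lo)@XV)
# view drift from above: camera over it
d=np.array([.5695,.3037]); y=1.27
go(d-.05*np.array([np.cos(y),np.sin(y)]),.27,y)
c,im=shot("wrist","w3"); print(manip.get_time(),w2p(c,[*d,.13]))
cv2.imwrite("pics/w3c.png",im[0:330,130:530])
for o in manip.outline_of("drift_grip","wrist"): print(o["bbox"],o["confidence"])
hsv=cv2.cvtColor(im,cv2.COLOR_BGR2HSV); m=cv2.inRange(hsv,(105,120,50),(130,255,255)); m[330:]=0
n,l,s,ce=cv2.connectedComponentsWithStats(m); print([(s[i],ce[i]) for i in range(1,n) if s[i][4]>80])
E
```

```text
up [ 0.53200721 -0.04526987] low [ 0.52974441 -0.0525038 ] off 0.007579544892494437 2.3963568354913914e-05
6.0083 [[316.67338134 156.14560994]]
[289.0, 120.3, 52.0, 53.3] 0.79
[(array([295, 132,  37,  36, 454], dtype=int32), array([313.42731278, 149.11453744]))]
```

View pics/w3c.png

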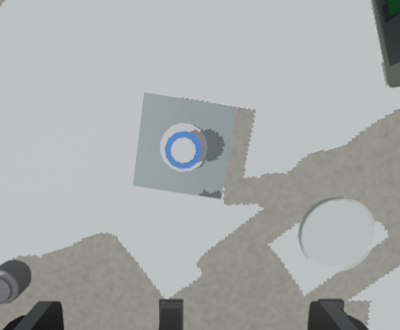

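The crop shows the grey stand with the blue-handled drift centred at full-image (313.5,149.5). Nothing else there fits the description, so I'll grasp it.

Run:
```python
from h import *
c=pose("wrist"); d=p2w(c,[313.5,149.5],.130)[0][:2]; print("drift",d)
y=YAW+np.pi/2
go(d,.19,y); go(d,.112,y,True,.12)
manip.clamp(squeeze=90); print("w",manip.get_width(),manip.get_contact_force())
go(d,.27,y,True,.2); manip.hold(.1)
c,im=shot("wrist","w4"); print(manip.get_time(),manip.get_width(),manip.get_contact_force(),manip.get_tcp_pos())
cv2.imwrite("pics/w4c.png",im[200:480,120:520])
```

```text
drift [0.56900413 0.30780061]
w 0.25659725796277294 [-0.24012714 -0.0127      4.52598186]
9.025 0.2548601601005355 [-0.3964774  -0.73062895 -1.82846621] [0.56854415 0.30760954 0.42278096]
```

View pics/w4c.png

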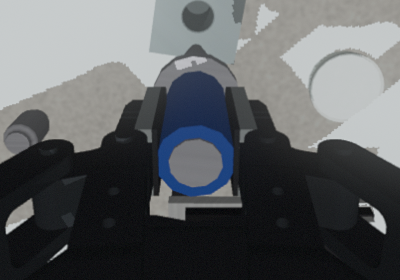

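The drift is held upright between the pads, with the handle top at full-image (316,365) and the tip at about (315,248). The now-empty stand is above it. I'll check its offset in the grip and then insert it.

Run:
```python
from h import *
c=pose("wrist"); t=np.array(manip.get_tcp_pos()); y=YAW+np.pi/2; tx=np.array([np.cos(y),np.sin(y)]); ty=np.array([np.sin(y),-np.cos(y)])
zt=t[2]-G+.018
h=p2w(c,[316,365],zt)[0]; print("handle top off x,y", (h-t)[:2]@tx,(h-t)[:2]@ty)
tip=p2w(c,[315,248],zt-.118)[0]; print("tip off",(tip-t)[:2]@tx,(tip-t)[:2]@ty)
for dx in (-.003,0,.003): print(dx,w2p(c,[[*(t[:2]+dx*tx),zt],[*(t[:2]+dx*tx),zt-.118]]))
```

```text
handle top off x,y -0.0007870060970643554 -0.0011467030228745115
tip off 0.0010047007844875538 -0.0019169853158238158
-0.003 [[319.88294489 371.59844934]
 [318.33975122 254.68858576]]
0 [[319.90501362 362.64123609]
 [318.34496753 249.68369804]]
0.003 [[319.92725946 353.55509998]
 [318.35019297 244.6448697 ]]
```

```bash
cat >> h.py <<'E'
CORR=.0012*XV
UP=np.array([.53201,-.04527])+CORR; LO=np.array([.52974,-.05250])+CORR
E
python3 - <<'E'
from h import *
y=YAW+np.pi/2; m=(UP+LO)/2
go(manip.get_tcp_pos()[:2],.30,y,True,.25)
go(m,.30,y); go(m,.215,y,True,.15); manip.hold(.1)
t=manip.get_tcp_pos(); print("err",t-np.array([*m,.215+G])); f0=np.array(manip.get_contact_force()); print(f0)
e=(t-np.array([*m,.215+G]))
b=-e[:2]; bz=-e[2]
def st(p,z,r):
    go(p+b,z+bz,y,True,r); f=np.array(manip.get_contact_force())-f0; print(round(z,3),f.round(1),(np.array(manip.get_tcp_pos())-[*p,z+G]).round(4)); return f
f=st(m,.195,.06)
if abs(f[2])<15:
    f=st(LO,.195,.03)
    for z in (.188,.18,.172,.164):
        f=st(LO,z,.04)
        if f[2]>45: break
print(manip.get_time()); c,im=shot("wrist","w5"); cv2.imwrite("pics/w5c.png",im[130:480,120:520])
E
```

```text
err [7.21954179e-04 9.42321626e-05 1.24456198e-03]
[ 0.12348241 -0.74026492 -2.98545061]
0.195 [-0.2  0.8 -0.4] [-0.0009 -0.0001 -0.0017]
0.195 [-0.   2.1 -0.8] [-0.0006 -0.0001 -0.001 ]
0.188 [ 1.   3.1 -0.2] [-0.0007  0.0001 -0.0016]
0.18 [ 0.7  3.9 -0.5] [-0.0008  0.     -0.0017]
0.172 [ 0.2  4.8 -0.4] [-0.0009 -0.0001 -0.0017]
0.164 [ 1.   4.4 -1.6] [-0.0009 -0.0001 -0.0018]
13.6083
```

View pics/w5c.png

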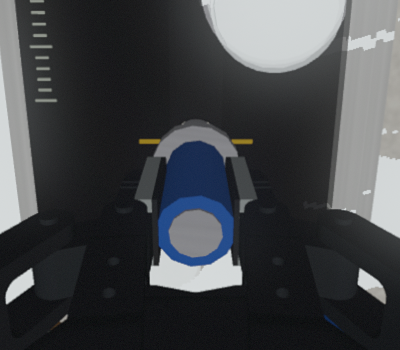

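The drift has gone in smoothly with the stage following (lateral force about 4 N). The handle is centred at full-image (315,365), between the yellow marks. I'll continue down to the collar.

Run:
```python
from h import *
y=YAW+np.pi/2; f0=np.array([0.1,-.7,-3.])
for z in (.158,.152,.147,.143,.140,.138,.136,.134,.132):
    go(LO,z,y,True,.04); f=np.array(manip.get_contact_force())-f0; t=np.array(manip.get_tcp_pos())
    print(z,f.round(1),(t-[*LO,G]).round(4))
    if f[2]>25 or abs(f[:2]).max()>35: break
print(manip.get_time())
```

```text
0.158 [-0.5  4.5 -2.1] [-0.0004  0.      0.1575]
0.152 [-1.9  3.1 -2.3] [-4.000e-04 -1.000e-04  1.515e-01]
0.147 [-2.3  3.2 -1.7] [-3.000e-04 -1.000e-04  1.466e-01]
0.143 [-3.6  2.1 -2.1] [-3.000e-04 -1.000e-04  1.427e-01]
0.14 [-4.1  1.7 -0.5] [-3.000e-04 -1.000e-04  1.398e-01]
0.138 [-5.6  1.6  4.5] [-3.000e-04 -1.000e-04  1.384e-01]
0.136 [-11.8   1.9  23.7] [-3.000e-04 -1.000e-04  1.383e-01]
0.134 [-16.7   3.2  42. ] [-0.0004 -0.      0.1382]
15.75
```

Run:
```python
from h import *
y=YAW+np.pi/2
go(LO,.138,y,True,.04); manip.open(); manip.hold(.1); print(manip.get_contact_force())
go(LO,.25,y,True,.2)
S=LO+.14*YV; y2=YAW+np.pi; print(S,manip.ik([*S,.144+G],[np.pi,0,y2]))
go(S,.25,y2); c,im=shot("wrist","w6"); print(manip.get_time())
cv2.imwrite("pics/w6.png",im)
print("stud top exp",w2p(c,[*S,.151]),"drift top exp",w2p(c,[*LO,.156]))
b,g,r=[im[...,k].astype(int) for k in range(3)]
red=((r>110)&(r>2*g)).astype(np.uint8); n,l,s,ce=cv2.connectedComponentsWithStats(red); print([(s[i],ce[i]) for i in range(1,n) if s[i][4]>150])
```

```text
[-0.70625182 -0.28358604  0.11698603]
[0.57225923 0.08089248] [ 0.02092696  0.44194821  1.67434158  0.          1.02530287 -1.24986937]
18.6917
stud top exp [[315.8214138  253.90724879]] drift top exp [[ 67.81848127 256.73971937]]
[(array([ 308,  219,   19,   61, 1002], dtype=int32), array([316.89620758, 246.32335329]))]
```

View pics/w6.png

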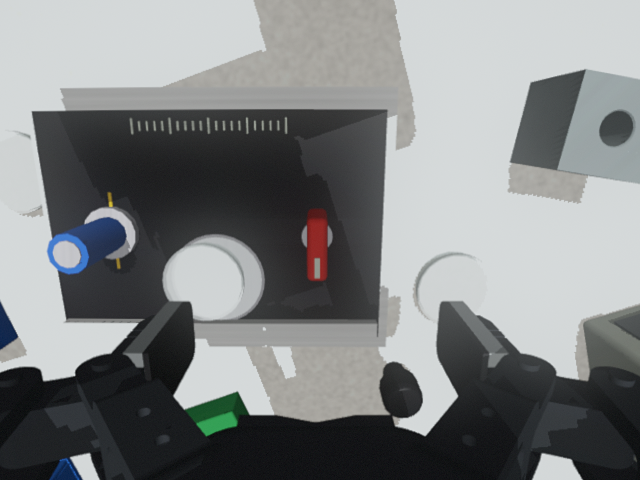

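The drift stands home with its collar on the stage: top at (68,253) against (68,257) expected. The stud bar spans (317,219–280), and the dish at (213,278) is undisturbed. Now I'll press and turn the stud.

Run:
```python
from h import *
S=LO+.14*YV; y2=YAW+np.pi; z0=.144
go(S,z0,y2,True,.12); manip.clamp(squeeze=60); manip.hold(.1)
f0=np.array(manip.get_contact_force()); print("w",manip.get_width(),f0.round(1),manip.get_tcp_pos())
for dz in (.003,.006,.009,.011):
    go(S,z0-dz,y2,True,.04); f=np.array(manip.get_contact_force()); print(dz,f.round(1),manip.get_tcp_pos()[2]-G)
    if f[2]>40: break
else:
    q=np.array(manip.get_q())
    for a in (.5,1.0,1.47):
        qq=q.copy(); qq[5]+=a; manip.move_joints(qq); print(a,np.round(manip.get_contact_force(),1),np.round(manip.get_wrist_torque(),2),(np.array(manip.get_q())[5]-q[5]).round(3),manip.get_tcp_pos()[2]-G)
print(manip.get_time())
```

```text
w 0.12502059697326123 [-0.3  1.8  3. ] [0.57229998 0.08103858 0.29894023]
0.003 [-0.5  1.2  5. ] 0.14099804181475623
0.006 [-0.5  2.4  6. ] 0.13817452039067163
0.009 [-1.7  1.8  6.7] 0.13533866754248353
0.011 [-2.8  2.1 11.8] 0.1341653460461963
0.5 [-3.   0.6  8.1] [ 0.08  0.48 -0.12] 0.5 0.13458025816324287
1.0 [-2.8  0.4  7.2] [ 0.01  0.57 -0.04] 1.0 0.13446479967183322
1.47 [-3.4  0.   8.5] [ 0.02  0.64 -0.04] 1.47 0.13437785620094783
23.1167
```

Run:
```python
from h import *
S=LO+.14*YV; y2=YAW+np.pi
manip.open(); manip.hold(.2); print(np.round(manip.get_contact_force(),1))
go(S,.27,y2-1.47,True,.15)
go(S-.03*YV+.05*XV,.30,y2-1.57+np.pi/2); manip.hold(.2)
c,im=shot("wrist","w7"); print(manip.get_time())
print("stud base",w2p(c,[*S,.151-.0075]),"drift top, collar",w2p(c,[[*LO,.156],[*LO,.108]]))
```

```text
[ 0.2 -0.2  0. ]
26.7083
stud base [[359.18841427 157.86115451]] drift top, collar [[145.96616946 159.42922274]
 [171.25311898 155.48845842]]
```

View pics/w7.png

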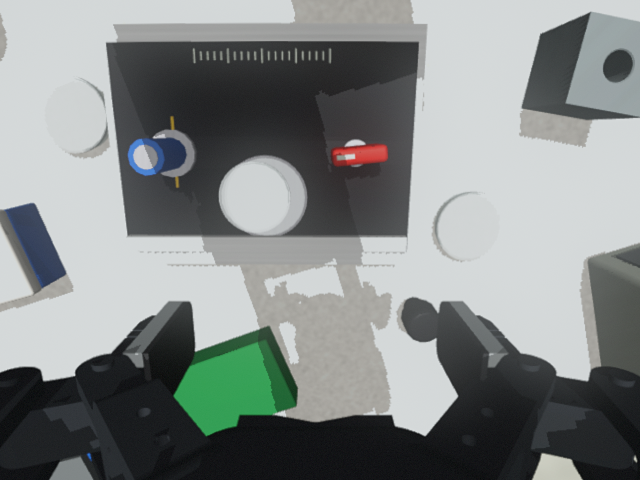

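The last picture shows the stud bar turned about a quarter turn at (360,154), the drift upright with its collar seated at (172,154), and the dish on the stage at (262,196). The gripper is clear, so I'll hand in.

Run:
```python
from h import *
manip.hold(.2); print(np.round(manip.get_contact_force(),1),manip.get_time()); manip.close_job()
```

```text
[-0.7  0.4 -0.9] 26.9083
the job is handed in; nothing more can be done
```

I pushed the drift home through both plates, pressed and turned the stud until it locked, and handed the job in at about 27 s of the 58 s allowed. No verdict is reported.

- **Drift:** It met the stage at the height expected for the collar, and I pressed it down with about 40 N. The gripper's side force stayed around 5 N while the plates pulled into line, rising to about 17 N in that final press.
- **Stud:** It went down about 10 mm, and the gripper turned 1.47 rad with it. It stayed turned after I let go. I didn't measure how far down it rests. I take it as locked because it can only turn when pushed at least 8 mm down.
- **Last picture:** The drift was upright with its collar on the stage, the stud was turned and the dish was on the stage. The gripper was clear, with contact force near zero. The eyepiece and slide box looked undisturbed. The objective, bottle and most of the tip box were out of view, and I didn't measure any of these for shifts.
- **Disagreement:** The wrist camera showed a steady 1–4 mm offset from the expected positions, the same for the drift and the stud. I took it as calibration error and corrected about 1 mm of it when placing the drift.

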